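# Slide the warmed bottle out and take off its cap of unknown thread hand

### The arm

A 7-joint arm with a two-finger parallel gripper is mounted at the origin on the work surface. World frame = base frame: x ahead of the robot, y to its left, z up, the work surface at z = 0. Lengths are in m, angles in degrees, forces in N, time in s.
With the tool pointing down it reaches from about 0.425 to 0.875 m from the base axis. Payload 4.7 kg.
Tool frame: the origin (TCP) lies at the very end of the fingers, on their centre line; the grasp point (between the pads) lies 19 mm behind it; z points along the fingers, y is the direction in which the jaws open and shut (so a half turn about z gives the same grasp; the last joint's range is limited). The gripper opens to 87 mm and grips with 3 to 60 N. Pads are 19 mm wide; open, the fingers measure 117 mm over their backs; the gripper's body (75 mm by 190 mm) begins 51 mm behind the grasp point.
Start: joints at [64.005, 18.392, -4.016, 83.108, 1.295, 78.541, -3.26], TCP at [0.293, -0.58, 0.223] pointing down, gripper open.
Joint ranges: [-163.93, 163.93], [-17.29, 119.83], [-79.2, 71.16], [3.27, 140.29], [-89.18, 269.18], [5.43, 117.66], [-154.24, 154.24]. Speed limits (degrees/s): [147.25, 147.25, 180, 180, 180, 180, 180].

### API

Orientations are given as [roll, pitch, yaw] about the fixed x, y, z axes, in that order (R = Rz(yaw) Ry(pitch) Rx(roll)).
In Python, from cell import * gives the robot as it stands.
- The arm moves only by the tool arm_command, never from a script. Its argument "targets" is a list that holds one entry, the list of rows, each a list of 7 numbers: the shift along the tool's x, y, z in m, then the turn, a rotation vector about the tool's x, y, z in degrees, then the gripper's target within -1 to 1 (shut at 1, half-way at 0, fully open at -1). In form: [[[tx, ty, tz, rx, ry, rz, claw], ...]]. A call has 1 to 10 rows; each row is the pose to reach, as a shift and turn from the pose commanded when the call began, along the tool's axes at that moment; what a row does not reach only later rows make up. A row lasts 1/10 s, in which the tool goes at most 50 mm and 8.59 degrees, less where a joint would pass 70% of its speed; a pose out of reach is approached as far as the arm can. A call with a gripper value outside its range is refused whole. The fingers move at their own pace and stop on an object; "newtons" is the grip in N (left out, the last holds). Time passes only in rows, so rows that repeat a pose let the fingers close. It gives the time, the measured TCP pose, the force and the opening at its end, in the units of the state.
- get_obs(): the state, without advancing time (a new reading comes with each control period).
- read_camera(name): name is "scene" or "top" or "wrist"; returns a dict with "img" (400x640x3 uint8, red, green, blue), "z_map" (400x640 float32, m along the optical axis (not along the pixel's ray), 0 where there is no reading), "K" (3x3 intrinsics, pixels), "D" ([k1, k2, p1, p2, k3] as OpenCV has them; the pictures are not rectified), "origin" and "attitude" of the camera in the world. Camera axes: x right, y down, z forward; pixel columns grow to the right and rows downward; lengths in m; the calibration is good to about 2 mm. A picture is of the moment at which its call begins.
- sign_off(): hands the job in, once; it reports no verdict.
Trained networks look in the newest picture that a camera, given by its name, has taken for a name from the list of things; names that differ only in an ending like _2 or _b are one class to them, and where a whole thing is asked for, a point or a joint stands for the part that bears it (a point fixed in the world has none). Each returns a list of dicts, best first, with "conf" (0 to 1); they miss things now and then, are a little off and sometimes report something else, mostly with a low value. They report only what shows in the picture. A call takes as long as a camera call. They do not tell look-alikes from the thing itself.
- search_frame(thing, camera): "position" ([column, row] in pixels, amid what is visible of it).
The state is a dict: "time_s": time; "qpos": joint angles; "joint_velocities": joint speeds; "effort": joint torques, N m; "tool_pos": TCP position; "tool_rot": TCP orientation; "force": force on the tool from outside, world axes, zero at the start; "wrist_torque": the same for the moment, N m; "grip_width": finger opening in m.
Only numpy, scipy, OpenCV 4.12 (cv2) and the standard library are available. Lean on these libraries where they do the work, as an engineer would, in place of code of your own. Each camera call takes 0.05 s, during which the arm holds its last target.

### The job

A baby bottle stands under the hood of the bottle warmer on the dresser: push its sled along the rail by the thumb plate, away from the hood, until it clicks into the open station at the other end. Then unscrew the bottle's cap there; nobody remembers whether this one has a right-hand or a left-hand thread, so try it one way and, if it stops, do not wrench at it but go the other way. Finish while still holding the cap up in the gripper, upright and well clear above the bottle, with the sled still in its station and the other things on the dresser left where they are.

Things in the scene. Friction and masses are not known exactly. Their poses are not given: they have to be found in the camera images.
- warmer: White bottle warmer, fixed. Base 130 (x) by 340 (y) by 20 mm high, y -150 to +190. Origin on the dresser under the rails' centre line (along y), half-way between the stations; z up. Hooded station at y +80, open station at y -80 mm. A column (y 138 to 188) at the +y end carries the hood: 84 wide in x, y 38 to 188, height 192 to 237 mm, only 15 mm over the closed cap.
- sled (a joint): Travel of the grey sled in m: 0 in the detent under the hood, growing towards the warmer's -y, 0.160 in the detent of the open station; end stops 3 mm beyond either detent. A spring ball holds it at each station: about 5 to 8 N to push it out of or into a detent, about 1 N in between.
- plate_mid (a point): Centre of the sled's upright thumb plate, 36 (warmer x) by 10 (y, the way it slides) by 52 mm high, top 88 mm above the dresser. It stands on the sled's tongue (top at 36 mm) on the warmer's -x side, 115 mm from the bottle's axis, clear of the hood. Push on its flat +y side or pinch its 10 mm thickness. Axes parallel to the warmer's.
- bottle_mouth (a point): Centre of the glass bottle's mouth, 150 mm above the dresser, on the bottle's axis; axes parallel to the warmer's. The bottle (60 mm wide, grey silicone sleeve) is held fast in the sled's cup, cannot turn and moves with the sled. A thin springy white seal closes the mouth and stays there.
- cap_mid (a point): Centre (half-way up) of the ribbed white screw cap: round, upright, 50 mm across, 46 mm high, 40 g. Closed, its centre is 3 mm and its top 26 mm above the bottle mouth. z up; its x axis is parallel to the warmer's x when closed and turns with the cap.
- cup0: Lowest of three upside-down pastel stacking cups in one stack (72, 62 and 52 mm wide, 120 mm high together), bystander; origin at the centre of its underside.
- cup1: Middle stacking cup, bystander; origin at the centre of its underside.
- cup2: Top stacking cup, bystander; origin at the centre of its underside.
- monitor: White monitor camera, a ball head on a round foot 72 mm wide, 112 mm high, bystander; origin at the centre of its underside.
- tin: Aluminium tin with a hinged lid, closed, 62 by 97 by 44 mm high, bystander; origin at the centre of its underside.
- spoon: Orange hard silicone spoon, 140 mm long along its x, lying flat, bystander; origin at mid length on its underside.
- cap: The same cap; origin at the centre of its underside. Quick two-start thread: comes free at about 60 degrees of turn (pops up 2 mm) and stays free to about 115; then lift straight up, its skirt covers the neck for 20 mm. Whether it loosens clockwise or anticlockwise differs and cannot be seen. The wrong way it stops after 5 to 12 degrees; the right way only light seal friction, about 0.1 N m, resists.
Mind the look-alikes: they are no part of the job. What is shaped like the cap but purple, red or yellow is not meant.

How it is judged (in metres and radians):
On the way, in this order (a step that is already met when the one before it is completed fails the run):
1. the sled is in the detent of the open station with the cap still closed on the bottle (value of joint sled between 0.155 and 0.165 m and z of cap_mid in the frame of bottle_mouth below 0.008 m and angle between the x axis of cap_mid and the x axis of warmer, either way round below 0.3 rad), for 0.2 s.
2. the cap has been turned loose on its thread, still on the neck (value of joint sled between 0.155 and 0.165 m and z of cap_mid in the frame of bottle_mouth below 0.012 m and angle between the x axis of cap_mid and the x axis of warmer, either way round above 0.6 rad).
At the end, for the whole second after the job is handed in: The gripper holds the cap still and upright (within 20 degrees), 30 mm or more above where it sat closed (its centre at least 33 mm above the level of the mouth), touching nothing of the bottle or warmer; the sled is in the detent of the open station (within 5 mm) (value of joint sled between 0.155 and 0.165 m and z of cap_mid in the frame of bottle_mouth above 0.033 m and angle between cap_mid's own z axis and vertical below 0.35 rad and contact force between the fingers and cap above 1 N and contact force between cap and warmer below 0.05 N and linear speed of cap below 0.05 m/s); the arm keeps its last pose, push and grip.
It fails at once if the cap is wrenched against its thread: more than 200 N between cap and bottle, about 3 N m of twist (contact force between cap and warmer above 200 N).
It fails at once if one of the other things on the dresser is moved by more than 30 mm (distance of any of cup0, cup1, cup2, monitor, tin, spoon from where it was at the start of the episode above 0.03 m).
It also fails if it takes over 59 s, if anything falls off the work surface, if the arm or the gripper's body presses on something with over 40 N, if the wrist force passes 120 N, or if a joint passes its speed limit or range.

## Working session

There is one attempt and no reset: what is moved stays moved. The work goes in short steps, Python scripts to look and compute and a tool call to move; the robot and the scene stay as the last step left them, time stands still between calls to the robot, and variables do not carry over. Pictures are saved under pics/ and viewed, and the job is handed in when it is done.

Besides the shell and the picture viewer there is one more tool, called after "Call:" as name(argument=value, ...), one argument or row to a line, values as JSON. arm_command: Moves the arm, as the interface text tells. Its arguments: {"type":"object","properties":{"targets":{"type":"array","items":{"type":"array","items":{"type":"array","items":{"type":"number"}}}},"newtons":{"type":"number"}},"required":["targets"]}

```bash
ls; mkdir -p pics; cat > h.py <<'E'
from cell import *
import numpy as np, cv2
def snap(n,f):
    c=read_camera(n); cv2.imwrite('pics/'+f,c['img'][:,:,::-1]); return c
E
python3 - <<'E'
from h import *
o=get_obs(); print(o)
for n in ['scene','top','wrist']:
    c=snap(n,n+'0.png'); print(n,c['K'],c['D'],c['origin'],c['attitude'])
    for t in ['cap','plate_mid','warmer','bottle_mouth','cap_mid','cup0','monitor','tin','spoon']:
        print(t,[(np.round(d['position']),round(d['conf'],2)) for d in search_frame(t,n)])
E
```

```text
pics
{'time_s': 0.0, 'qpos': array([64.00520333, 18.43690114, -4.01457631, 83.17329587,  1.2949852 ,
       78.53962223, -3.2613518 ]), 'joint_velocities': array([ 0.02847717,  0.00575483,  0.02088661, -0.06601395, -0.02144865,
        0.03309689,  0.01820089]), 'effort': array([ 1.97641348e-04, -4.91286671e+01, -4.03918996e-01, -3.12523556e+01,
       -6.40179170e-02,  4.38633654e-02,  1.53551978e-04]), 'tool_pos': array([ 0.29280307, -0.57971912,  0.2214999 ]), 'tool_rot': array([-1.79895415e+02,  5.93355172e-03,  2.68022548e+01]), 'force': array([-0.29088348,  0.48035663, -0.75857819]), 'wrist_torque': array([ 0.0177344 , -0.04682073,  0.01251621]), 'grip_width': 0.08681822912011031}
scene [[420.56232753   0.         320.44657686]
 [  0.         420.56232753 194.42242957]
 [  0.           0.           1.        ]] [0.01424417 0.         0.         0.         0.        ] [ 1.25149078 -0.2678306   0.59424169] [-123.86240801    0.39388487   64.96483956]
cap [(array([326., 179.]), 0.83), (array([290., 183.]), 0.61)]
plate_mid [(array([325., 211.]), 0.69)]
warmer [(array([327., 219.]),
[... 970 characters left out ...]
]), 0.93), (array([242., 250.]), 0.7), (array([315., 287.]), 0.61), (array([286., 129.]), 0.6), (array([430., 231.]), 0.16)]
cup0 [(array([446., 227.]), 0.78), (array([431., 231.]), 0.62), (array([425., 234.]), 0.47)]
monitor [(array([231., 171.]), 0.56)]
tin [(array([387., 167.]), 0.96)]
spoon [(array([307., 162.]), 0.53)]
wrist [[281.99439317   0.         316.71638752]
 [  0.         281.99439317 195.38771889]
 [  0.           0.           1.        ]] [-0.00629023  0.          0.          0.          0.        ] [ 0.35468128 -0.54928259  0.38461112] [ 1.65210166e+02  1.45922799e-02 -6.31856415e+01]
cap []
plate_mid []
warmer []
bottle_mouth []
cap_mid []
cup0 []
monitor []
tin []
spoon []
```

View pics/scene0.png

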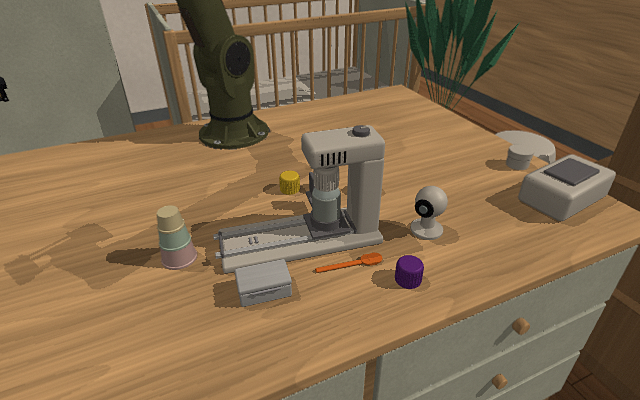

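View pics/top0.png

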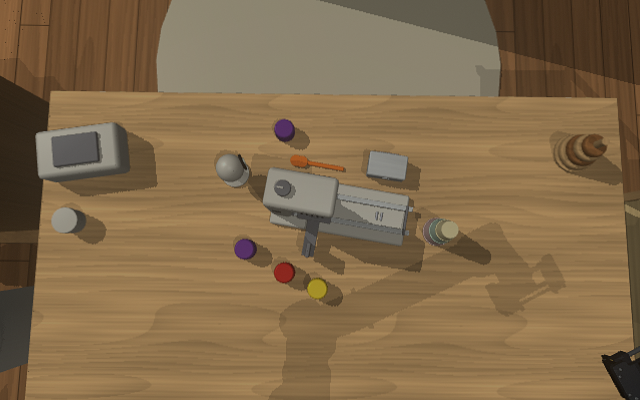

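The cap under the hood is at scene (326,179). The look-alikes are the purple caps at top (284,130) and (245,249), the red at (284,271) and the yellow at (317,288). None of these is the target. Next I fit the warmer pose from depth.

```bash
cat >> h.py <<'E'
from scipy.spatial.transform import Rotation as R
def cloud(c):
    h,w=c['z_map'].shape
    u,v=np.meshgrid(np.arange(w),np.arange(h))
    p=cv2.undistortPoints(np.stack([u,v],-1).reshape(-1,1,2).astype(np.float64),c['K'],c['D']).reshape(-1,2)
    z=c['z_map'].reshape(-1)
    P=np.c_[p*z[:,None],z]
    W=P@R.from_euler('xyz',c['attitude'],degrees=True).as_matrix().T+c['origin']
    W[z==0]=np.nan
    return W.reshape(h,w,3)
E
python3 - <<'E'
from h import *
T=read_camera('top'); W=cloud(T)
S=read_camera('scene'); V=cloud(S)
for n,X in (('top',W),('scene',V)):
    print(n,'table z',np.nanmedian(X[300:340,400:440,2]) )
    roi=(X[...,0]>.35)&(X[...,0]<.75)&(X[...,1]>-.25)&(X[...,1]<.25)
    for lo,hi in ((.226,.246),(.010,.06),(.014,.025)):
        m=roi&(X[...,2]>lo)&(X[...,2]<hi)
        m=m.astype(np.uint8)
        k,l,st,_=cv2.connectedComponentsWithStats(m)
        i=1+np.argsort(-st[1:,4])[:3]
        for j in i:
            q=X[l==j]; r=cv2.minAreaRect(q[:,:2].astype(np.float32)*1000)
            print(lo,hi,st[j],np.round(r[0],1),np.round(r[1],1),round(r[2],2),np.round(np.median(q[:,2]),4))
# networks scene
def at(X,u,v): return np.round(X[v-1:v+2,u-1:u+2].reshape(-1,3),3)[4]
print('cap scene',at(V,326,179),'plate', [at(W,u,v) for u,v in((311,230),(309,240),(308,250),(313,222))])
print('yel',at(W,317,288),'red',at(W,284,271),'purple',at(W,245,249))
for f,c,b in (('t',T,(250,150,170,110)),('s',S,(270,120,140,120))):
    x,y,w,h=b; cv2.imwrite(f'pics/c{f}.png',cv2.resize(c['img'][y:y+h,x:x+w,::-1],None,fx=4.5,fy=4.5,interpolation=3))
E
```

```text
top table z 5.3784120736422025e-05
0.226 0.246 [ 262  167   77   50 2680] [602.1  77.7] [150.3  85.5] 80.07 0.2365
0.226 0.246 [285 188   1   2   2] [604.9 108.5] [2.1 0. ] -178.85 0.245
0.226 0.246 [282 185   1   1   1] [612.  114.7] [0. 0.] 0.0 0.2455
0.01 0.06 [ 270  183  143   74 4820] [564.6 -18.8] [174.5 359.4] 7.79 0.0213
0.01 0.06 [ 366  150   42   31 1023] [ 697.2 -132.5] [97.2 68.5] 81.91 0.0436
0.01 0.06 [274 262  21  22 367] [426.1 121.3] [50.8 49.2] 1.41 0.0437
0.014 0.025 [ 331  198   75   31 1305] [576.7 -86.3] [180.9  53.7] 81.15 0.0202
0.014 0.025 [318 222  85  24 956] [528.7 -67.4] [214.3  32.6] 80.58 0.0199
0.014 0.025 [337 183  72  25 754] [622.1 -99.1] [182.8  33.3] 80.13 0.0199
scene table z 0.000450385725328295
0.226 0.246 [ 301  125   84   31 1670] [605.6  76.7] [147.3  85.8] 80.38 0.237
0.01 0.06 [ 213  201  170  103 7958] [635.4 -26.4] [347.6 228.8] 80.66 0.0236
0.01 0.06 [279 171  21  21 373] [393.5  40.9] [49.2 48.7] 18.18 0.0371
0.01 0.06 [411 216  23  22 265] [683.  236.7] [65.9 26.3] 0.24 0.015
0.014 0.025 [ 216  229  167   41 2118] [636.8 -26.4] [347.1  36.5] 79.77 0.0202
0.014 0.025 [ 222  223   89   28 1143] [570.5 -81.7] [184.1  44.9] 81.06 0.0207
0.014 0.025 [218 215  86  18 353] [522.6 -77.1] [189.5  21. ] 80.14 0.0204
cap scene [0.621 0.035 0.161] plate [array([0.53 , 0.057, 0.036]), array([0.506, 0.061, 0.038]), array([0.481, 0.063, 0.087]), array([0.55 , 0.052, 0.037])]
yel [0.39  0.04  0.041] red [0.43  0.121 0.04 ] purple [0.482 0.217 0.045]
```

```bash
cat >> h.py <<'E'
YAW=np.radians(-9.8); O=np.array([.5843,-.0341,0])
Rw=R.from_euler('z',YAW).as_matrix()
def tow(X): return (X-O)@Rw
def tob(p): return O+Rw@np.array(p)
E
python3 - <<'E'
from h import *
for n in('top','scene'):
    c=read_camera(n); X=tow(cloud(c)).reshape(-1,3)
    def rng(m,s):
        q=X[m]; print(n,s,len(q),'x',np.round(np.percentile(q[:,0],[1,50,99])*1000,1),'y',np.round(np.percentile(q[:,1],[1,50,99])*1000,1),'z',np.round(np.percentile(q[:,2],[1,50,99])*1000,1))
    x,y,z=X.T
    rng((abs(x)<.08)&(z>.016)&(z<.024)&(y<.0)&(y>-.2),'base')
    rng((abs(x)<.08)&(z>.23)&(z<.241)&(y<.25)&(y>0),'hood')
    rng((x<-.09)&(x>-.15)&(z>.05)&(z<.1)&(y<.15)&(y>0),'plate')
    rng((x<-.09)&(x>-.15)&(z>.083)&(z<.1)&(y<.15)&(y>0),'plate top')
    rng((abs(x)<.04)&(z>.13)&(z<.176)&(y<.12)&(y>.03),'cap')
    rng((abs(x)<.04)&(z>.05)&(z<.12)&(y<.12)&(y>.03),'bottle')
    # other objects
    q=X[(z>.03)&(abs(x)<.3)&(abs(y)<.35)]
print([np.round(tob(p),3) for p in ([-.115,.08,.062],[-.115,-.08,.062],[0,-.08,.153],[0,.08,.153])])
E
```

```text
top base 2214 x [-63.5  -1.2  62.4] y [-145.5  -72.    -1.4] z [16.3 20.1 23.8]
top hood 2518 x [-41.9  -3.1  38. ] y [ 41.3 107.1 184.7] z [230.8 236.7 240.3]
top plate 64 x [-132.9 -116.   -99.1] y [74.3 78.9 84.1] z [68.1 86.9 93.1]
top plate top 61 x [-132.9 -115.8  -99. ] y [74.5 78.9 83.9] z [83.1 86.9 93.1]Traceback (most recent call last):
  File "<stdin>", line 11, in <module>
  File "<stdin>", line 5, in rng
    return _quantile_unchecked(
        a, q, axis, out, overwrite_input, method, keepdims, weights)
    return _ureduce(a,
                    func=_quantile_ureduce_func,
    ...<5 lines>...
                    overwrite_input=overwrite_input,
                    method=method)
    r = func(a, **kwargs)
    result = _quantile(arr,
                       quantiles=q,
    ...<2 lines>...
                       out=out,
                       weights=wgt)
    slices_having_nans = np.isnan(arr[-1, ...])
                                  ~~~^^^^^^^^^
IndexError: index -1 is out of bounds for axis 0 with size 0
```

View pics/ct.png

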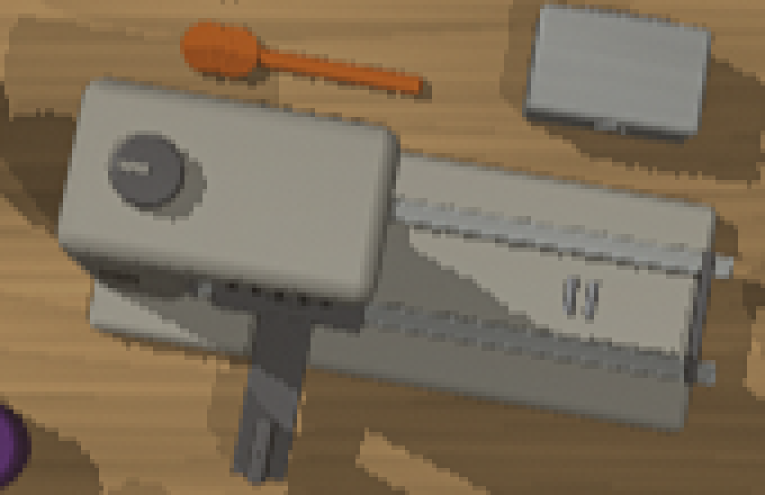

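View pics/cs.png

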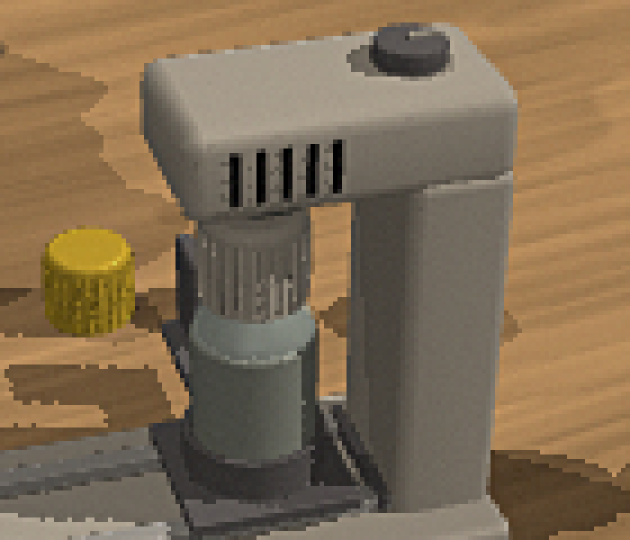

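The white ribbed cap under the hood is confirmed, and the plate's top edge sits at about warmer (-116, 79, 87) mm. I'll write a helper for relative moves.

```bash
cat >> h.py <<'E'
O=np.array([.5832,-.0341,0])
def rel(p,yaw):
    """from the measured pose to world p, tool down at yaw"""
    o=get_obs(); r0=R.from_euler('xyz',o['tool_rot'],degrees=True)
    r1=R.from_euler('xyz',[180,0,yaw],degrees=True)
    t=r0.inv().apply(np.array(p)-o['tool_pos']); v=(r0.inv()*r1).as_rotvec(degrees=True)
    print('t',o['time_s'],'pos',np.round(o['tool_pos'],4),'rot',np.round(o['tool_rot'],2),'F',np.round(o['force'],2),'w',round(o['grip_width'],4),'q',np.round(o['qpos'],0))
    print('SHIFT',np.round(t,4),'ROT',np.round(v,2))
E
python3 - <<'E'
from h import *
print(tob([-.115,.079,.15]))
rel([.38,-.28,.22],98); rel(tob([-.115,.079,.15]),170.2)
W=cloud(read_camera('top'))
for t in ['cup0','monitor','tin','spoon']:
    d=search_frame(t,'top')
    if d: u,v=np.int32(d[0]['position']); print(t,W[v,u],tow(W[v,u]))
E
```

```text
[0.48332464 0.06332132 0.15      ]
t 1.65 pos [ 0.2931 -0.5802  0.2226] rot [180.    0.   26.8] F [-0.16 -1.38 -0.14] w 0.0868 q [64. 18. -4. 83.  1. 79. -3.]
SHIFT [ 0.2129 -0.2287  0.0026] ROT [  0.    0.  -71.2]
t 1.65 pos [ 0.2931 -0.5802  0.2226] rot [180.    0.   26.8] F [-0.16 -1.38 -0.14] w 0.0868 q [64. 18. -4. 83.  1. 79. -3.]
SHIFT [ 0.46   -0.4886  0.0726] ROT [ 0.000e+00  1.000e-02 -1.434e+02]
cup0 [ 0.53728431 -0.24902152  0.12178663] [-0.008664   -0.21960065  0.12178663]
monitor [0.66876226 0.24188963 0.10447275] [0.03733767 0.28652587 0.10447275]
tin [ 0.68952719 -0.13343768  0.04504707] [ 0.12168387 -0.07979024  0.04504707]
spoon [0.71254501 0.07522789 0.00497567] [0.10884895 0.12974831 0.00497567]
```

Call:
arm_command(
  targets=[
    [[0.043,-0.046,0,0,0,-8.5,-1],[0.085,-0.092,0,0,0,-17,-1],[0.128,-0.137,0,0,0,-25.5,-1],[0.17,-0.18,0,0,0,-34,-1],[0.213,-0.229,0,0,0,-42.5,-1],[0.213,-0.229,0,0,0,-51,-1],[0.213,-0.229,0,0,0,-59.5,-1],[0.213,-0.229,0,0,0,-68,-1],[0.213,-0.229,0,0,0,-71,-1]],
  ],
  newtons=20,
)

```text
time_s: 2.8
tool_pos: [0.3803, -0.279, 0.223]
tool_rot: [180.0, 0.1, 98.2]
force: [0.0, 0.4, -0.5]
grip_width: 0.0871
```

```bash
python3 - <<'E'
from h import *
rel(tob([-.115,.079,.15]),170.2)
E
```

```text
t 2.8 pos [ 0.3803 -0.279   0.223 ] rot [1.7999e+02 7.0000e-02 9.8150e+01] F [ 0.04  0.39 -0.54] w 0.0871 q [ 53.  -3. -19. 107.  -1.  76.  42.]
SHIFT [0.3243 0.1506 0.0726] ROT [-3.000e-02  6.000e-02 -7.205e+01]
```

Call:
arm_command(
  targets=[
    [[0.041,0.019,0,0,0,-8.5,-1],[0.082,0.038,0,0,0,-17,-1],[0.123,0.057,0,0,0,-25.5,-1],[0.164,0.076,0,0,0,-34,-1],[0.205,0.095,0,0,0,-42.5,-1],[0.246,0.114,0,0,0,-51,-1],[0.287,0.133,0,0,0,-59.5,-1],[0.324,0.151,0,0,0,-68,-1],[0.324,0.151,0.04,0,0,-72,-1],[0.324,0.151,0.06,0,0,-72,-1]],
  ],
)

```text
time_s: 3.8
tool_pos: [0.4848, 0.0635, 0.1608]
tool_rot: [-180.0, -0.1, 170.1]
force: [-0.1, -0.9, 0.1]
grip_width: 0.087
```

```bash
python3 - <<'E'
from h import *
rel(tob([-.115,.079,.052]),170.2)
snap('wrist','w1.png'); print([search_frame('plate_mid','wrist')[:2]])
E
```

```text
t 3.8 pos [0.4848 0.0635 0.1608] rot [-1.7999e+02 -7.0000e-02  1.7011e+02] F [-0.14 -0.93  0.12] w 0.087 q [ 30.   3. -41. 109.   2.  69.  68.]
SHIFT [ 0.0013 -0.0004  0.1088] ROT [-0.01 -0.07 -0.09]
[[{'position': [319.0, 245.9], 'conf': 0.66}]]
```

View pics/w1.png

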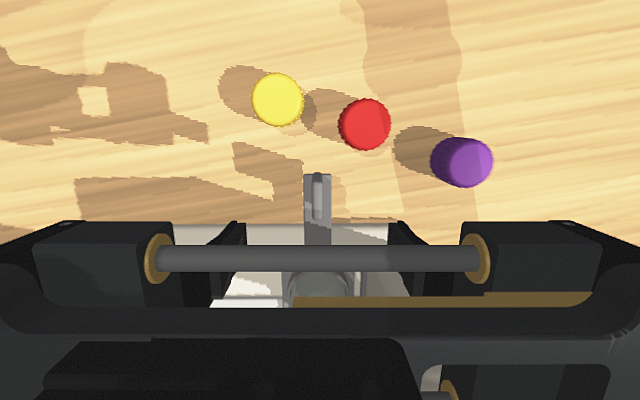

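```bash
cat >> h.py <<'E'
def proj(c,p):
    r=R.from_euler('xyz',c['attitude'],degrees=True).inv()
    rv=r.as_rotvec(); t=-r.apply(c['origin'])
    return cv2.projectPoints(np.array(p,float).reshape(-1,1,3),rv,t,c['K'],c['D'])[0].reshape(-1,2).round(1)
E
python3 - <<'E'
from h import *
c=read_camera('wrist')
print(proj(c,[tob(p) for p in ([-.133,.075,.088],[-.133,.085,.088],[-.097,.075,.088],[-.097,.085,.088])]))
E
```

```text
[[314.3 184.4]
 [326.  184.4]
 [314.6 224.4]
 [325.9 224.3]]
```

The plate at column 313–322, below the jaws, matches the projection within about 2 mm. I descend and pinch it.

Call:
arm_command(
  targets=[
    [[0.001,0,0.04,0,0,0,-1],[0.001,0,0.08,0,0,0,-1],[0.001,0,0.108,0,0,0,-1],[0.001,0,0.108,0,0,0,-0.5],[0.001,0,0.108,0,0,0,0.5],[0.001,0,0.108,0,0,0,1],[0.001,0,0.108,0,0,0,1],[0.001,0,0.108,0,0,0,1],[0.001,0,0.108,0,0,0,1],[0.001,0,0.108,0,0,0,1]],
  ],
  newtons=20,
)

```text
time_s: 4.95
tool_pos: [0.4847, 0.0619, 0.0548]
tool_rot: [-180.0, 0.0, 169.8]
force: [-0.6, -0.4, -0.0]
grip_width: 0.0389
```

```bash
python3 - <<'E'
from h import *
o=get_obs(); p=tow(o['tool_pos']); print('warmer',p)
rel(tob([-.115,p[1]-.16,.052]),170.2)
E
```

```text
warmer [-0.11340377  0.07781934  0.05482932]
t 4.95 pos [0.4847 0.0619 0.0548] rot [-1.7999e+02  3.0000e-02  1.6980e+02] F [-0.62 -0.39 -0.04] w 0.0389 q [ 28.  11. -41. 115.   9.  56.  62.]
SHIFT [ 0.0005 -0.16    0.0029] ROT [-0.01  0.03 -0.4 ]
```

Call:
arm_command(
  targets=[
    [[0,0,0,0,0,0,1],[0,0,0,0,0,0,1],[0,0,0,0,0,0,1],[0,0,0,0,0,0,1],[0,0,0,0,0,0,1],[0,0,0,0,0,0,1],[0,0,0,0,0,0,1]],
  ],
)

```text
time_s: 5.65
tool_pos: [0.4847, 0.0632, 0.0545]
tool_rot: [179.9, 0.0, 169.9]
force: [1.6, 5.6, -3.7]
grip_width: 0.0099
```

```bash
python3 - <<'E'
from h import *
o=get_obs(); p=tow(o['tool_pos']); print('warmer',p)
rel(tob([-.115,p[1]-.16,.0548]),170.2)
E
```

```text
warmer [-0.11359304  0.07912435  0.05449314]
t 5.65 pos [0.4847 0.0632 0.0545] rot [1.7991e+02 2.0000e-02 1.6987e+02] F [ 1.62  5.56 -3.65] w 0.0099 q [ 28.  11. -41. 115.   9.  56.  62.]
SHIFT [ 0.0005 -0.16   -0.0006] ROT [ 0.09  0.02 -0.33]
```

Call:
arm_command(
  targets=[
    [[0,-0.008,0,0,0,0,1],[0,-0.02,0,0,0,0,1],[0,-0.036,0,0,0,0,1],[0,-0.054,0,0,0,0,1],[0,-0.072,0,0,0,0,1],[0,-0.09,0,0,0,0,1],[0,-0.106,0,0,0,0,1],[0.001,-0.12,0,0,0,0,1],[0.001,-0.13,0,0,0,0,1],[0.001,-0.135,0,0,0,0,1]],
  ],
  newtons=25,
)

```text
time_s: 6.65
tool_pos: [0.4621, -0.0734, 0.0546]
tool_rot: [-180.0, 0.4, 169.7]
force: [10.7, -0.0, -12.7]
grip_width: 0.01
```

```bash
python3 - <<'E'
from h import *
o=get_obs(); p=tow(o['tool_pos']); print('warmer',p)
rel(tob([-.115,-.081,.0548]),170.2)
E
```

```text
warmer [-0.11263767 -0.05932093  0.05455982]
t 6.65 pos [ 0.4621 -0.0734  0.0546] rot [-179.96    0.37  169.71] F [ 10.75  -0.03 -12.71] w 0.01 q [ 39.   7. -35. 118.   5.  55.  81.]
SHIFT [ 0.0022 -0.0217 -0.0002] ROT [-0.04  0.37 -0.49]
```

Call:
arm_command(
  targets=[
    [[-0.001,-0.008,0.0005,0,0,0,1],[-0.001,-0.016,0.0005,0,0,0,1],[-0.001,-0.02,0.0005,0,0,0,1],[-0.001,-0.023,0.0005,0,0,0,1],[-0.001,-0.024,0.0005,0,0,0,1],[-0.001,-0.024,0.0005,0,0,0,1]],
  ],
)

```text
time_s: 7.25
tool_pos: [0.4585, -0.0947, 0.0545]
tool_rot: [180.0, 0.3, 169.8]
force: [7.6, 1.9, -6.5]
grip_width: 0.0101
```

```bash
python3 - <<'E'
from h import *
o=get_obs(); p=tow(o['tool_pos']); print('warmer',p)
rel(tob([-.115,-.081,.0548]),170.2)
E
```

```text
warmer [-0.11252317 -0.08093188  0.05447618]
t 7.25 pos [ 0.4585 -0.0947  0.0545] rot [179.96   0.26 169.82] F [ 7.56  1.87 -6.55] w 0.0101 q [ 41.   7. -34. 118.   5.  55.  84.]
SHIFT [ 0.0025 -0.0001 -0.0003] ROT [ 0.04  0.26 -0.38]
```

Travel reads 160.0 mm with little force. I release and rise.

Call:
arm_command(
  targets=[
    [[0,0,0,0,0,0,-1],[0,0,0,0,0,0,-1],[0,0,0,0,0,0,-1],[0,0,0,0,0,0,-1],[0,0,-0.03,0,0,0,-1],[0,0,-0.06,0,0,0,-1],[0,0,-0.1,0,0,0,-1],[0,0,-0.14,0,0,0,-1],[0,0,-0.18,0,0,0,-1],[0,0,-0.195,0,0,0,-1]],
  ],
)

```text
time_s: 8.25
tool_pos: [0.4579, -0.095, 0.2533]
tool_rot: [-179.9, 0.3, 169.8]
force: [-0.0, -0.3, -0.4]
grip_width: 0.081
```

```bash
python3 - <<'E'
from h import *
rel(tob([0,-.08,.25]),85)
for n in ('top','scene'):
    c=snap(n,n+'2.png'); X=tow(cloud(c)).reshape(-1,3)
    x,y,z=X.T
    def rng(m,s):
        q=X[m]
        if len(q)<4: print(n,s,len(q)); return
        print(n,s,len(q),'x',np.round(np.percentile(q[:,0],[1,50,99])*1000,1),'y',np.round(np.percentile(q[:,1],[1,50,99])*1000,1),'z',np.round(np.percentile(q[:,2],[1,50,99])*1000,1))
    rng((x<-.09)&(x>-.15)&(z>.083)&(z<.1)&(y<0)&(y>-.15),'plate top')
    rng((abs(x)<.04)&(z>.167)&(z<.19)&(y<-.03)&(y>-.13),'cap top')
    rng((abs(x)<.04)&(z>.13)&(z<.19)&(y<-.03)&(y>-.13),'cap')
    print([(d['position'],d['conf']) for d in search_frame('cap_mid',n)][:4], proj(c,[tob([0,-.08,.153]),tob([0,-.08,.176])]))
E
```

```text
t 8.25 pos [ 0.4579 -0.095   0.2533] rot [-179.9     0.34  169.79] F [-0.05 -0.26 -0.35] w 0.081 q [ 44.  -4. -33. 104.  -2.  79.  91.]
SHIFT [-0.113   0.0022  0.004 ] ROT [ 0.16  0.35 84.79]
top plate top 66 x [-130.6 -113.8  -96.9] y [-85.8 -80.5 -75.6] z [83.4 87.5 91.1]
top cap top 409 x [-22.8   0.4  24. ] y [-102.6  -79.4  -56.3] z [168.6 175.7 180. ]
top cap 464 x [-23.8  -1.1  23.8] y [-102.6  -77.6  -55.3] z [135.8 175.3 179.9]
[([386.2, 211.9], 0.73), ([282.9, 273.0], 0.7), ([318.8, 287.3], 0.66), ([283.1, 130.2], 0.58)] [[386.7 211. ]
 [388.3 210.1]]
scene plate top 0
scene cap top 366 x [-17.7  10.9  26.6] y [-102.6  -79.2  -55.7] z [167.2 175.7 177.6]
scene cap 781 x [-16.   19.3  27.6] y [-103.8  -79.9  -54.4] z [131.7 164.7 177.5]
[([408.7, 270.9], 0.97), ([287.2, 183.0], 0.88), ([245.5, 190.2], 0.6), ([324.0, 181.8], 0.6)] [[245.4 187.4]
 [244.1 177.3]]
```

View pics/scene2.png

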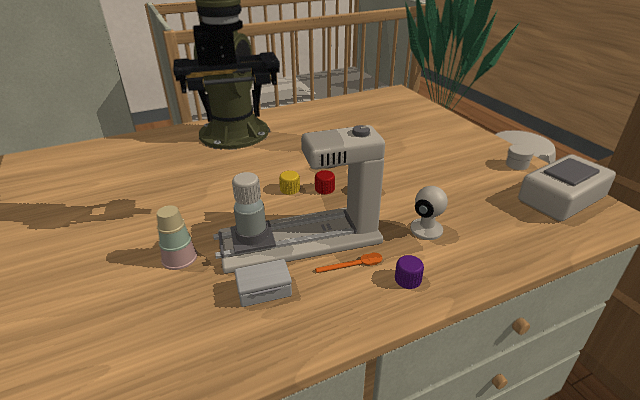

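View pics/top2.png

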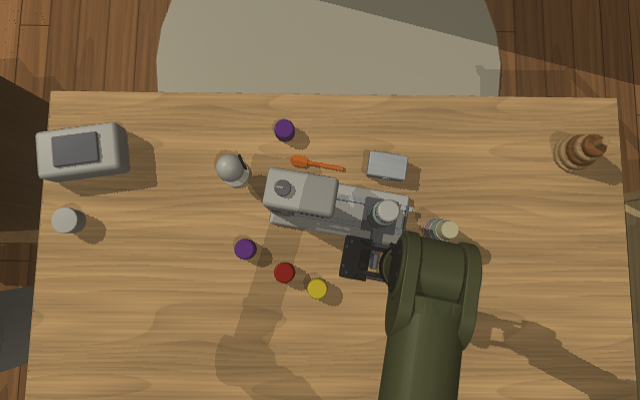

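The plate travel is 159.4 mm. Top and scene views both put the white cap at warmer (0,-79.5) with its top at 176 mm; it shows at scene (246,187) and top (386,211). I move over it.

Call:
arm_command(
  targets=[
    [[0,0,0,0,0,8.5,-1],[-0.02,0.001,0,0,0,17,-1],[-0.04,0.001,0,0,0,25.5,-1],[-0.06,0.002,0,0,0,34,-1],[-0.08,0.002,0,0,0,42.5,-1],[-0.1,0.002,0,0,0,51,-1],[-0.113,0.002,0,0,0,59.5,-1],[-0.113,0.002,0,0,0,68,-1],[-0.113,0.002,0,0,0,76.5,-1],[-0.113,0.002,0,0,0,85,-1]],
  ],
  newtons=20,
)

```text
time_s: 9.45
tool_pos: [0.5669, -0.1123, 0.2462]
tool_rot: [-179.7, -0.1, 84.5]
force: [0.1, -0.4, -0.6]
grip_width: 0.0873
```

```bash
python3 - <<'E'
from h import *
rel(tob([0.0003,-.0795,.148]),85)
c=snap('wrist','w3.png'); print(proj(c,tob([0,-.0795,.176])),search_frame('cap_mid','wrist')[:2])
E
```

```text
t 9.45 pos [ 0.5669 -0.1123  0.2462] rot [-1.7974e+02 -6.0000e-02  8.4480e+01] F [ 0.06 -0.35 -0.56] w 0.0873 q [ 36.  11. -32.  91.   6.  80.  -2.]
SHIFT [-0.      0.0035  0.0982] ROT [-0.26 -0.06 -0.52]
[[320.9 204.1]] [{'position': [189.9, 8.8], 'conf': 0.94}, {'position': [320.9, 199.8], 'conf': 0.69}]
```

View pics/w3.png

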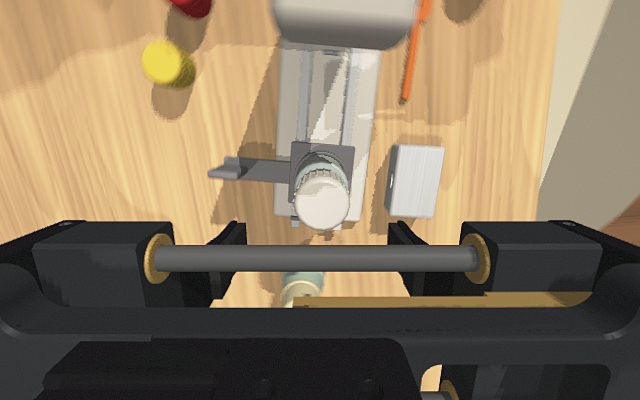

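Cap top shows at wrist (321,199) against a predicted (321,204), so I descend and grip.

Call:
arm_command(
  targets=[
    [[0,0.0035,0.03,-0.2,0,-0.5,-1],[0,0.0035,0.06,-0.2,0,-0.5,-1],[0,0.0035,0.085,-0.2,0,-0.5,-1],[0,0.0035,0.1,-0.2,0,-0.5,-1],[0,0.0035,0.1,-0.2,0,-0.5,-1]],
  ],
)

```text
time_s: 10.05
tool_pos: [0.5693, -0.1126, 0.146]
tool_rot: [-179.9, -0.1, 85.4]
force: [-0.2, -0.0, 1.0]
grip_width: 0.0869
```

```bash
python3 - <<'E'
from h import *
rel(tob([0.0003,-.0795,.146]),85)
E
```

```text
t 10.05 pos [ 0.5693 -0.1126  0.146 ] rot [-1.7988e+02 -6.0000e-02  8.5430e+01] F [-0.16 -0.04  1.02] w 0.0869 q [ 35.  15. -31.  98.   8.  69.  -2.]
SHIFT [ 0.0002  0.0006 -0.    ] ROT [-0.12 -0.06  0.43]
```

Call:
arm_command(
  targets=[
    [[0,0.0003,0,0,0,0,1],[0,0.0003,0,0,0,0,1],[0,0.0003,0,0,0,0,1],[0,0.0003,0,0,0,0,1],[0,0.0003,0,0,0,0,1],[0,0.0003,0,0,0,0,1],[0,0.0003,0,0,0,0,1],[0,0.0003,0,0,0,0,1],[0,0.0003,0,0,0,0,1]],
  ],
  newtons=20,
)

```text
time_s: 10.95
tool_pos: [0.5713, -0.1129, 0.1493]
tool_rot: [179.9, 0.0, 85.3]
force: [-3.7, 0.7, 5.9]
grip_width: 0.0497
```

```bash
python3 - <<'E'
from h import *
o=get_obs(); print(o['force'],o['wrist_torque'],o['grip_width'],o['tool_rot'],tow(o['tool_pos']))
E
```

```text
[-3.70454292  0.65546918  5.88957227] [0.07685132 1.00906911 0.03340525] 0.04969387456890394 [1.79855924e+02 1.68402601e-02 8.53055342e+01] [ 0.00169421 -0.07967663  0.1493413 ]
```

Call:
arm_command(
  targets=[
    [[0,0,0,0,0,-4,1],[0,0,0,0,0,-8,1],[0,0,0,0,0,-8,1]],
  ],
)

```text
time_s: 11.25
tool_pos: [0.5718, -0.1126, 0.1493]
tool_rot: [179.8, -0.0, 93.2]
force: [-2.6, 1.3, 5.2]
grip_width: 0.0499
```

```bash
python3 - <<'E'
from h import *
o=get_obs(); print(o['force'],o['wrist_torque'],o['grip_width'],o['tool_rot'],tow(o['tool_pos']))
E
```

```text
[-2.61728895  1.2591682   5.19450782] [ 0.35501185  0.71630421 -0.48733287] 0.049899409486276976 [ 1.79795022e+02 -1.48808278e-02  9.32462758e+01] [ 0.00212414 -0.07929181  0.14932142]
```

Call:
arm_command(
  targets=[
    [[0,0,0,0,0,-3,1],[0,0,0,0,0,-5,1],[0,0,0,0,0,-5,1]],
  ],
)

```text
time_s: 11.55
tool_pos: [0.5719, -0.113, 0.1491]
tool_rot: [179.8, 0.0, 98.2]
force: [-2.9, 1.2, 3.4]
grip_width: 0.0496
```

```bash
python3 - <<'E'
from h import *
o=get_obs(); print(o['force'],o['wrist_torque'],o['grip_width'],o['tool_rot'],tow(o['tool_pos']))
c=snap('wrist','w4.png'); cv2.imwrite('pics/w4c.png',cv2.resize(c['img'][130:290,220:420,::-1],None,fx=4,fy=4-0.5))
E
```

```text
[-2.91670512  1.16207213  3.35163196] [ 0.22566988  0.39501085 -0.62652785] 0.049552847714653826 [1.79781168e+02 3.30481194e-02 9.81597894e+01] [ 0.00230294 -0.07965322  0.14912397]
```

View pics/w4c.png

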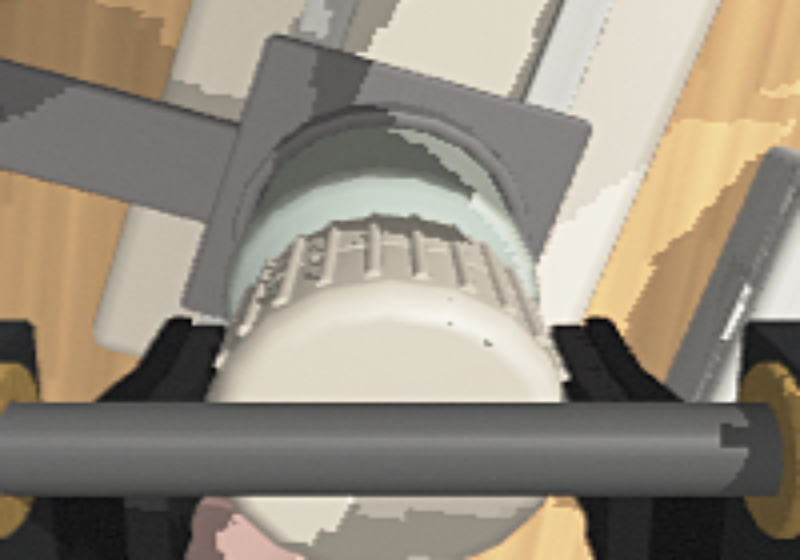

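Anticlockwise torque climbs to 0.63 N m against the 0.1 N m expected, so that is the stop. I go the other way.

Call:
arm_command(
  targets=[
    [[0,0,0,0,0,6,1],[0,0,0,0,0,12,1],[0,0,0,0,0,18,1],[0,0,0,0,0,24,1],[0,0,0,0,0,24,1]],
  ],
)

```text
time_s: 12.1
tool_pos: [0.5721, -0.1134, 0.1491]
tool_rot: [179.7, 0.0, 74.3]
force: [-1.4, -0.5, 2.7]
grip_width: 0.0493
```

```bash
python3 - <<'E'
from h import *
o=get_obs(); print(o['force'],o['wrist_torque'],o['grip_width'],o['tool_rot'],tow(o['tool_pos']))
E
```

```text
[-1.40296616 -0.5328521   2.7061537 ] [-0.10317654  0.26658786 -0.08848724] 0.04929781234111285 [1.79747078e+02 1.48172591e-02 7.42516284e+01] [ 0.00252113 -0.08002933  0.14909769]
```

Call:
arm_command(
  targets=[
    [[0,0,0,0,0,6,1],[0,0,0,0,0,12,1],[0,0,0,0,0,18,1],[0,0,0,0,0,24,1],[0,0,0,0,0,24,1]],
  ],
)

```text
time_s: 12.6
tool_pos: [0.5722, -0.1132, 0.1491]
tool_rot: [179.8, -0.1, 50.4]
force: [-0.6, -1.2, 2.0]
grip_width: 0.0493
```

```bash
python3 - <<'E'
from h import *
o=get_obs(); print(o['force'],o['wrist_torque'],o['grip_width'],o['tool_rot'],tow(o['tool_pos']))
E
```

```text
[-0.56814699 -1.18972645  2.00049146] [-0.2082604   0.15807605 -0.10855701] 0.049303336064624864 [ 1.79760216e+02 -1.13476125e-01  5.03953510e+01] [ 0.00264035 -0.07986227  0.14913119]
```

The torque stays at about 0.1 N m, so clockwise loosens it. I continue.

Call:
arm_command(
  targets=[
    [[0,0,0,0,0,6,1],[0,0,0,0,0,12,1],[0,0,0,0,0,18,1],[0,0,0,0,0,24,1],[0,0,-0.001,0,0,30,1],[0,0,-0.001,0,0,36,1],[0,0,-0.001,0,0,42,1],[0,0,-0.001,0,0,45,1],[0,0,-0.001,0,0,45,1]],
  ],
)

```text
time_s: 13.5
tool_pos: [0.5722, -0.1133, 0.1506]
tool_rot: [179.9, -0.3, 5.5]
force: [-2.2, -0.5, 5.2]
grip_width: 0.0499
```

```bash
python3 - <<'E'
from h import *
o=get_obs(); print(o['qpos'],o['force'],o['wrist_torque'],o['grip_width'],o['tool_rot'],tow(o['tool_pos']))
c=snap('scene','s5.png'); cv2.imwrite('pics/s5c.png',cv2.resize(c['img'][120:260,180:340,::-1],None,fx=4.5,fy=4))
E
```

```text
[ 27.21887458  14.03849864 -21.51478437  97.90004116   5.51678521
  68.82178934 -80.18949883] [-2.1708773  -0.494814    5.16430499] [-0.17927978  0.37745035 -0.06216787] 0.049925147477954096 [179.90603847  -0.25784325   5.49449584] [ 0.00267165 -0.07989827  0.15059137]
```

View pics/s5c.png

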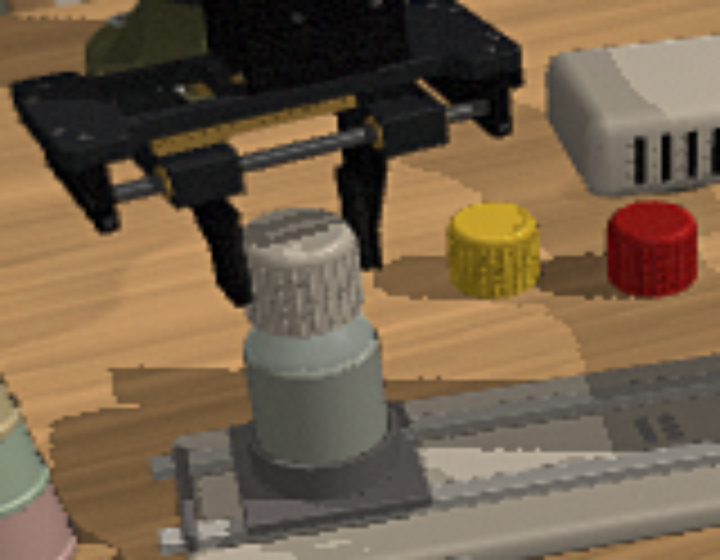

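Call:
arm_command(
  targets=[
    [[0,0,-0.002,0,0,0,1],[0,0,-0.004,0,0,0,1],[0,0,-0.006,0,0,0,1],[0,0,-0.008,0,0,0,1]],
  ],
  newtons=25,
)

```text
time_s: 13.95
tool_pos: [0.5716, -0.1127, 0.1577]
tool_rot: [180.0, -0.2, 5.4]
force: [-0.7, 0.1, -0.8]
grip_width: 0.0498
```

```bash
python3 - <<'E'
from h import *
o=get_obs(); print(o['force'],o['wrist_torque'],o['grip_width'],o['tool_rot'],tow(o['tool_pos']))
X=tow(cloud(read_camera('scene'))).reshape(-1,3); x,y,z=X.T
q=X[(abs(x)<.03)&(abs(y+.08)<.028)&(z>.165)&(z<.215)]; print(np.percentile(q[:,2],[30,50,70,80,90]))
E
```

```text
[-0.66079151  0.1017909  -0.82030563] [0.04255251 0.0057059  0.04532426] 0.049820880304419925 [ 1.79982683e+02 -1.67782310e-01  5.35516079e+00] [ 0.00194401 -0.07947643  0.15772175]
[0.17851242 0.18397269 0.18529363 0.18594932 0.1973273 ]
```

The cap rises freely: its top is at 185 mm and the force is about 0. I lift it straight up.

Call:
arm_command(
  targets=[
    [[0,0,-0.005,0,0,0,1],[0,0,-0.012,0,0,0,1],[0,0,-0.02,0,0,0,1],[0,0,-0.03,0,0,0,1],[0,0,-0.042,0,0,0,1],[0,0,-0.055,0,0,0,1],[0,0,-0.065,0,0,0,1],[0,0,-0.07,0,0,0,1],[0,0,-0.07,0,0,0,1],[0,0,-0.07,0,0,0,1]],
  ],
)

```text
time_s: 15.0
tool_pos: [0.5713, -0.1129, 0.2277]
tool_rot: [180.0, -0.2, 5.3]
force: [-0.6, -0.3, -1.0]
grip_width: 0.0495
```

```bash
python3 - <<'E'
from h import *
o=get_obs(); print(o['time_s'],o['force'],o['wrist_torque'],o['grip_width'],o['tool_rot'],tow(o['tool_pos']),abs(o['joint_velocities']).max())
c=snap('scene','s6.png');cv2.imwrite('pics/s6c.png',cv2.resize(c['img'][80:260,180:420,::-1],None,fx=3.3,fy=3.3))
X=tow(cloud(c)).reshape(-1,3); x,y,z=X.T
q=X[(abs(x)<.03)&(abs(y+.08)<.028)&(z>.19)&(z<.275)]; print('cap z',np.percentile(q[:,2],[1,5,50,95]))
c=snap('top','t6.png'); X=tow(cloud(c)).reshape(-1,3); x,y,z=X.T
q=X[(x<-.09)&(x>-.15)&(z>.083)&(z<.1)&(y<-.03)&(y>-.13)]; print('plate',len(q),np.median(q,0) if len(q) else 0)
V=cloud(c)
for t in ['cup0','monitor','tin','spoon']:
    d=search_frame(t,'top')
    if d: u,v=np.int32(d[0]['position']); print(t,d[0]['position'],V[v,u])
E
```

```text
15.0 [-0.55212982 -0.26127985 -1.00238917] [-0.03280246  0.07969302  0.05408219] 0.04951537900791487 [ 1.79967232e+02 -1.62213749e-01  5.30260482e+00] [ 0.00164244 -0.07969337  0.22771771] 0.5969490442882165
cap z [0.21061505 0.21355267 0.24435535 0.26399157]
plate 64 [-0.11378771 -0.08031466  0.08703806]
cup0 [304.5, 164.1] [0.70083068 0.07746859 0.0110753 ]
monitor [230.0, 169.7] [0.6679588  0.24817663 0.10846423]
tin [380.6, 166.6] [nan nan nan]
```

View pics/s6c.png

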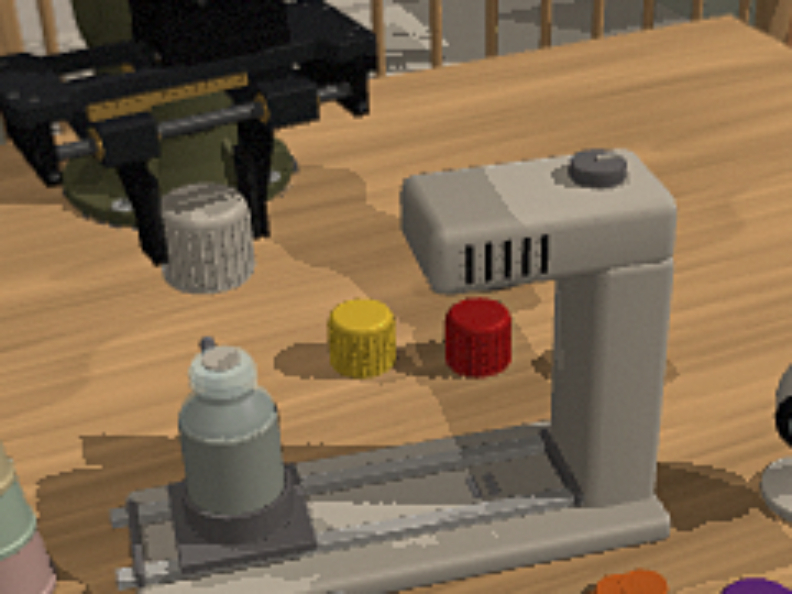

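View pics/t6.png

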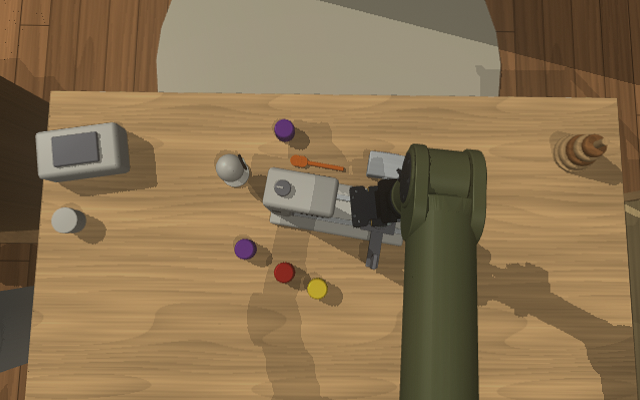

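The cap is held upright in the gripper at crop (208,240), and the bottle mouth below it at (225,365) is open. Cap underside is about 60 mm above the mouth. The plate is at y -80.3 mm and the scene is undisturbed, so I hand in.

```bash
python3 - <<'E'
from h import *
print(sign_off()); o=get_obs(); print(o['time_s'],o['grip_width'],o['tool_pos'])
E
```

```text
the job is handed in; nothing more can be done
None
the job is handed in; nothing more can be done
```

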